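# Find and press the hidden catch of a nest box

## Robot

A 6-joint arm with a two-finger parallel gripper is mounted at the origin on the work surface. World frame = base frame: x ahead of the robot, y to its left, z up, the work surface at z = 0. Lengths are in m, angles in rad, forces in N, time in s.
With the tool pointing down it reaches from about 0.375 to 0.975 m from the base axis. Payload 3.8 kg.
Tool frame: the origin (TCP) lies at the very end of the fingers, on their centre line; the grasp point (between the pads) lies 19 mm behind it; z points along the fingers, y is the direction in which the jaws open and shut (so a half turn about z gives the same grasp; the last joint's range is limited). The gripper opens to 85 mm and grips with 20 to 120 N. Pads are 22 mm wide; open, the fingers measure 114 mm over their backs; the gripper's body (76 mm by 85 mm) begins 54 mm behind the grasp point. The pads swing forward as they close: fully open they stand 13 mm farther back than shut.
Start: joints at [-1.354, 0.264, 1.604, -0, 1.274, -0.037], TCP at [0.169, -0.653, 0.231] pointing down, gripper open.
Joint ranges: [-2.63, 2.63], [-0.94, 2.18], [0.31, 2.57], [-1.31, 4.45], [0, 2.66], [-2.55, 2.55]. Speed limits (rad/s): [2.57, 2.57, 3.14, 3.14, 3.14, 3.14].

## Interface

Orientations are given as a unit quaternion [x, y, z, w].
In Python, from workcell import env gives the robot as it stands. The module is installed in compiled form; this text tells all that it offers.
- The arm moves only by the shell command python3 -m crank 'ROWS' [FORCE]. ROWS is JSON, a list of rows, each an object of numbers: "claw": the gripper's target within -1 to 1 (fully open at 1, half-way at 0, shut at -1); "tx", "ty", "tz": the shift along the tool's x, y, z in units of 25 mm (1.0 is 25 mm); "wx", "wy", "wz": the turn, a rotation vector about the tool's x, y, z in units of 6 degrees (1.0 is 6 degrees). A call has exactly 8 rows; each row shifts and turns the commanded pose from where the row before left it, along the tool's axes as they then stand; what a row does not reach is not made up. A row lasts 1/8 s, in which the tool goes at most 62.5 mm and 10.7 degrees, less where a joint would pass 70% of its speed; a pose out of reach is approached as far as the arm can. A call is refused whole if a number of a shift passes 1 or a number of a turn 1, either way. A call with a gripper value outside its range is refused whole. The fingers move at their own pace and stop on an object; FORCE is the grip in N (left out, the last holds). Time passes only in rows, so rows that do not move let the fingers close, or fill a call up. It gives the time, the measured TCP pose, the force and the opening at its end, in the units of the state.
- env.read_state(): the state, without advancing time (a new reading comes with each control period).
- env.read_camera(name): name is "scene" or "side" or "wrist"; returns the picture (480x640x3 uint8, blue, green, red); there is no depth.
- env.get_calibration(name): a dict with "fx", "fy", "cx", "cy" (pixels), "dist_coeffs" ([k1, k2, p1, p2, k3] as OpenCV has them; the pictures are not rectified), "R" (3x3) and "t" (3): a world point X has camera coordinates R X + t. Camera axes: x right, y down, z forward; pixel columns grow to the right and rows downward; lengths in m; the calibration is good to about 2 mm. A picture is of the moment at which its call begins: read the wrist's pose just before it. get_calibration takes no time and is no camera call; for the wrist camera it gives the pose at the moment of the call.
- env.sign_off(): hands the job in, once; it reports no verdict.
The state is a dict: "time": time; "qpos": joint angles; "joint_velocities": joint speeds; "tau": joint torques, N m; "ee_pos": TCP position; "eef_rot": TCP orientation; "ft_force": force on the tool from outside, world axes, zero at the start; "torque": the same for the moment, N m; "grip_width": finger opening in m.
Only numpy, scipy, OpenCV 4.12 (cv2) and the standard library are available. Lean on these libraries where they do the work, as an engineer would, in place of code of your own. Each camera call takes 0.05 s, during which the arm holds its last target. There are 200 camera calls.

## Task

The clean-out tray of the pine nest box is held by a concealed catch: one of the four like wooden discs let into its lid is a push button, the other three are solid. Feel for it by pressing the discs lightly with the fingertips (soft pine dents) until the right one gives and the tray springs out at the front, then take the hand away and leave the box. Grasp nothing, and leave the glue bottle, tape measure and offcut where they are.

Things in the scene. Friction and masses are not known exactly. Their poses are not given: they have to be found in the camera images.
- nestbox: pine nest box fixed to the bench, 220 x 240 x 160 mm high (x, y, z of its own frame); its lid overhangs to 240 x 260 mm, top level at 160 mm above the bench; 16 mm high cleats at its foot reach y = +-138 mm. Origin: centre of the underside on the bench; z up. Its +x side is the front with the round entrance hole and the tray; the tray springs out along +x at the foot of that side. The four discs lie in the lid at (x, y) = (-50, 56), (-50, -56), (50, 56), (50, -56) mm.
- spot_a (a point): centre of the top face of the (-x, +y) wooden disc in the nest box's lid (47 mm across, level face, 2 mm below the lid's top, in a 52 mm hole). Three of the four discs are solid and give nothing; one, a different one each time, is the catch. No look or reading tells which before it is pressed.
- spot_b (a point): centre of the top face of the (-x, -y) wooden disc in the nest box's lid (47 mm across, level face, 2 mm below the lid's top, in a 52 mm hole). Three of the four discs are solid and give nothing; one, a different one each time, is the catch. No look or reading tells which before it is pressed.
- spot_c (a point): centre of the top face of the (+x, +y) wooden disc in the nest box's lid (47 mm across, level face, 2 mm below the lid's top, in a 52 mm hole). Three of the four discs are solid and give nothing; one, a different one each time, is the catch. No look or reading tells which before it is pressed.
- spot_d (a point): centre of the top face of the (+x, -y) wooden disc in the nest box's lid (47 mm across, level face, 2 mm below the lid's top, in a 52 mm hole). Three of the four discs are solid and give nothing; one, a different one each time, is the catch. No look or reading tells which before it is pressed.
- catch (a joint): how far the one live disc is pressed, m: 0 = up (2 mm below the lid's top), 0.006 = fully down. Sprung: starts to move at about 1.6 N, about 5 N when fully down; it frees the tray at about 0.0035 and rises again when let go.
- tray (a joint): how far the clean-out tray has come out, m: 0 = shut and held by the catch, 0.045 = sprung fully out. A spring of about 2 N drives it out in under a second once freed; it stays out. It cannot be opened without the catch.
- glue_mid (a point): centre, half-way up, of a white glue bottle 56 mm across and 150 mm high, loose, standing beside the box on its -y side; leave alone
- tape_mid (a point): centre, half-way up, of a black tape measure 66 x 40 x 60 mm high, loose, standing beside the box on its +y side; leave alone
- offcut_mid (a point): centre, half-way up, of a brown wood offcut 90 x 45 x 35 mm high, loose, lying beside the box on its +y side; leave alone

How it is judged:
At the end, for the whole second after the job is handed in: the tray is out by more than 35 mm and at rest, and the catch is up again (pressed less than 2 mm) (value of joint tray above 0.035 m and value of joint catch below 0.002 m and velocity of joint tray below 0.01 m/s); the robot touches nothing.
It fails at once if a press or blow of more than 60 N, which dents the pine (contact force between the fingers and anything else above 60 N).
It fails at once if the glue bottle lifted, knocked over or moved by more than 20 mm (distance of glue_mid from where it was at the start of the episode above 0.02 m).
It fails at once if the tape measure lifted, knocked over or moved by more than 20 mm (distance of tape_mid from where it was at the start of the episode above 0.02 m).
It fails at once if the offcut lifted, knocked over or moved by more than 20 mm (distance of offcut_mid from where it was at the start of the episode above 0.02 m).
It also fails if it takes over 58 s, if anything falls off the work surface, if the arm or the gripper's body presses on something with over 40 N, if the wrist force passes 120 N, or if a joint passes its speed limit or range.

## Working session

There is one attempt and no reset: what is moved stays moved. The work goes in short steps, Python scripts to look and compute and a shell command to move; the robot and the scene stay as the last step left them, time stands still between calls to the robot, and variables do not carry over. Pictures are saved under pics/ and viewed, about 8 in all and at most 12, crops included, and the job is handed in when it is done.

```bash
mkdir -p pics
python3 - <<'E'
from workcell import env
import cv2
for n in("scene","side"):
    cv2.imwrite(f"pics/{n}0.png",env.read_camera(n))
s=env.read_state();print(s)
E
```

```text
{'time': 0.1, 'qpos': array([-1.35388938e+00,  2.64700370e-01,  1.60525720e+00, -1.23853082e-06,
        1.27371791e+00, -3.69012097e-02]), 'joint_velocities': array([ 0.00155373, -0.00212458, -0.00414648,  0.00055696,  0.00112017,
       -0.0010478 ]), 'tau': array([ 6.34952357e-04, -5.16709971e+01, -3.68589556e+01, -1.12760240e-04,
        6.27365152e-03,  3.37112021e-05]), 'ee_pos': array([ 0.16933854, -0.65271557,  0.23006067]), 'eef_rot': array([ 9.91957917e-01,  1.26563841e-01, -9.41932206e-05, -1.03714466e-03]), 'ft_force': array([-0.63070733,  0.22576427, -0.06854354]), 'torque': array([ 0.01995681,  0.05858336, -0.03353684]), 'grip_width': 0.08528273690629633}
```

View pics/scene0.png

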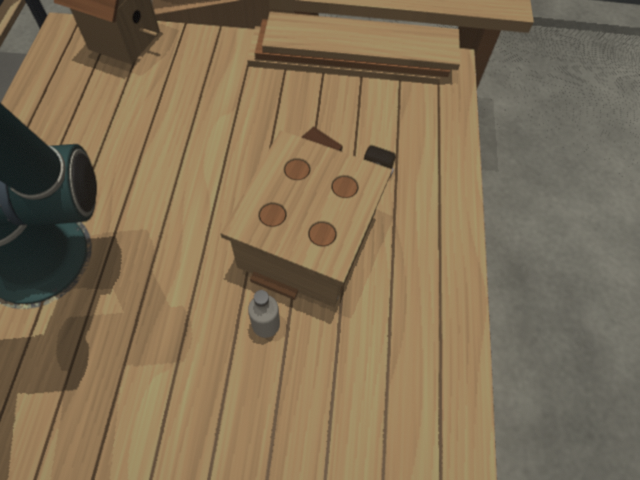

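View pics/side0.png

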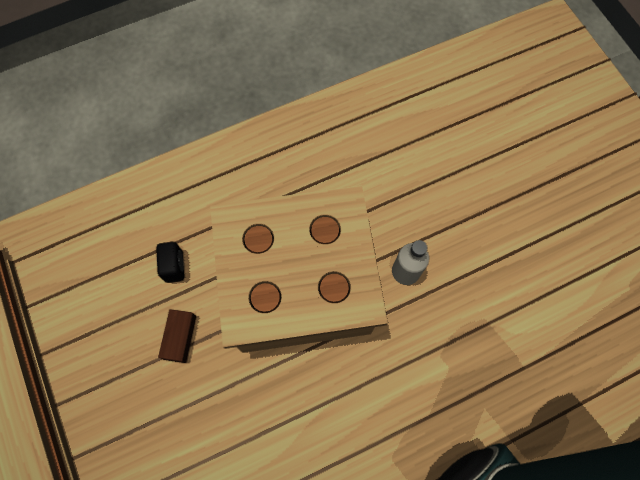

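The scene view shows the discs at a(297,169), b(272,214), c(345,187) and d(322,234). In the side view they are at a(265,297), b(334,287), c(258,238) and d(325,230). The glue bottle stands on the -y side, and the tape and offcut on the +y side.

```bash
cat > h.py <<'E'
from workcell import env
import cv2, numpy as np
from scipy.spatial.transform import Rotation as Ro
def norm(n,p):
    c=env.get_calibration(n);K=np.array([[c["fx"],0,c["cx"]],[0,c["fy"],c["cy"]],[0,0,1]])
    u=cv2.undistortPoints(np.array(p,float).reshape(-1,1,2),K,np.array(c["dist_coeffs"]))
    return np.c_[c["R"],np.array(c["t"])],u.reshape(-1,2).T
def tri(s,d):
    P,a=norm("scene",s);Q,b=norm("side",d)
    X=cv2.triangulatePoints(P,Q,a,b);return (X[:3]/X[3]).T
def totool(d):
    return Ro.from_quat(env.read_state()["eef_rot"]).inv().apply(d)/.025
E
python3 - <<'E'
from h import *
X=tri([(297,169),(272,214),(345,187),(322,234),(262,296),(381,153)],[(265,297),(334,287),(258,238),(325,230),(420,246),(170,246)])
print(X.round(3))
L=np.array([(-50,56),(-50,-56),(50,56),(50,-56)])/1e3
m=X[:4,:2].mean(0);d=X[:4,:2]-m
a=np.angle(np.sum((d[:,0]+1j*d[:,1])*np.conj(L[:,0]+1j*L[:,1])));print("centre",m,"yaw deg",np.degrees(a))
R=np.array([[np.cos(a),-np.sin(a)],[np.sin(a),np.cos(a)]]);F=L@R.T+m;print(F.round(4), (F-X[:4,:2]).round(4))
s=env.read_state();r=Ro.from_quat(s["eef_rot"]).as_matrix();print(r.round(3))
for f in F: print(totool(np.r_[f,.26]-s["ee_pos"]).round(2))
E
```

```text
[[ 0.534  0.179  0.16 ]
 [ 0.501  0.072  0.161]
 [ 0.631  0.15   0.159]
 [ 0.597  0.043  0.158]
 [ 0.507 -0.088  0.154]
 [ 0.705  0.295  0.091]]
centre [0.56574122 0.11092862] yaw deg -16.963920677269083
[[0.5343 0.1791]
 [0.5016 0.072 ]
 [0.6299 0.1499]
 [0.5972 0.0428]] [[ 0.0003  0.0003]
 [ 0.0001  0.    ]
 [-0.0006  0.0001]
 [ 0.0002 -0.0004]]
[[ 0.968  0.251 -0.   ]
 [ 0.251 -0.968  0.002]
 [ 0.    -0.002 -1.   ]]
[ 22.48 -28.54  -1.14]
[ 20.14 -24.72  -1.14]
[ 25.89 -26.45  -1.14]
[ 23.55 -22.63  -1.15]
```

```bash
R='{"claw":-1,"tx":0.98,"ty":-0.94}'
python3 -m crank '[{"claw":-1,"tx":0.98,"ty":-0.94},{"claw":-1,"tx":0.98,"ty":-0.94},{"claw":-1,"tx":0.98,"ty":-0.94},{"claw":-1,"tx":0.98,"ty":-0.94},{"claw":-1,"tx":0.98,"ty":-0.94},{"claw":-1,"tx":0.98,"ty":-0.94},{"claw":-1,"tx":0.98,"ty":-0.94},{"claw":-1,"tx":0.98,"ty":-0.94}]' 20
```

```text
invalid input
```

```bash
python3 -m crank '[{"claw":-1,"tx":0.98,"ty":-0.94,"tz":0,"wx":0,"wy":0,"wz":0},{"claw":-1,"tx":0.98,"ty":-0.94,"tz":0,"wx":0,"wy":0,"wz":0},{"claw":-1,"tx":0.98,"ty":-0.94,"tz":0,"wx":0,"wy":0,"wz":0},{"claw":-1,"tx":0.98,"ty":-0.94,"tz":0,"wx":0,"wy":0,"wz":0},{"claw":-1,"tx":0.98,"ty":-0.94,"tz":0,"wx":0,"wy":0,"wz":0},{"claw":-1,"tx":0.98,"ty":-0.94,"tz":0,"wx":0,"wy":0,"wz":0},{"claw":-1,"tx":0.98,"ty":-0.94,"tz":0,"wx":0,"wy":0,"wz":0},{"claw":-1,"tx":0.98,"ty":-0.94,"tz":0,"wx":0,"wy":0,"wz":0}]' 20
```

```text
time: 1.1
ee_pos: [0.3122, -0.4209, 0.2308]
eef_rot: [0.992, 0.126, -0.0, -0.0]
ft_force: [-0.2, -0.3, 0.6]
grip_width: 0.0001
```

```bash
python3 -m crank '[{"claw":-1,"tx":0.98,"ty":-0.94,"tz":0,"wx":0,"wy":0,"wz":0},{"claw":-1,"tx":0.98,"ty":-0.94,"tz":0,"wx":0,"wy":0,"wz":0},{"claw":-1,"tx":0.98,"ty":-0.94,"tz":0,"wx":0,"wy":0,"wz":0},{"claw":-1,"tx":0.98,"ty":-0.94,"tz":0,"wx":0,"wy":0,"wz":0},{"claw":-1,"tx":0.98,"ty":-0.94,"tz":0,"wx":0,"wy":0,"wz":0},{"claw":-1,"tx":0.98,"ty":-0.94,"tz":0,"wx":0,"wy":0,"wz":0},{"claw":-1,"tx":0.98,"ty":-0.94,"tz":0,"wx":0,"wy":0,"wz":0},{"claw":-1,"tx":0.98,"ty":-0.94,"tz":0,"wx":0,"wy":0,"wz":0}]'
python3 -m crank '[{"claw":-1,"tx":0.98,"ty":-0.94,"tz":0,"wx":0,"wy":0,"wz":0},{"claw":-1,"tx":0.98,"ty":-0.94,"tz":0,"wx":0,"wy":0,"wz":0},{"claw":-1,"tx":0.98,"ty":-0.94,"tz":0,"wx":0,"wy":0,"wz":0},{"claw":-1,"tx":0.98,"ty":-0.94,"tz":0,"wx":0,"wy":0,"wz":0},{"claw":-1,"tx":0.98,"ty":-0.94,"tz":0,"wx":0,"wy":0,"wz":0},{"claw":-1,"tx":0.98,"ty":-0.94,"tz":0,"wx":0,"wy":0,"wz":0},{"claw":-1,"tx":0.98,"ty":-0.94,"tz":0,"wx":0,"wy":0,"wz":0},{"claw":-1,"tx":0.98,"ty":-0.94,"tz":0,"wx":0,"wy":0,"wz":0}]'
python3 -c "
from h import *
s=env.read_state();print(totool(np.r_[.5972,.0428,.18]-s['ee_pos']).round(2))"
```

```text
time: 2.1
ee_pos: [0.4547, -0.1898, 0.2309]
eef_rot: [0.992, 0.127, -0.0, -0.0]
ft_force: [0.7, 1.0, -0.4]
grip_width: 0.0003
time: 3.1
ee_pos: [0.5971, 0.0412, 0.2307]
eef_rot: [0.992, 0.127, -0.001, -0.0]
ft_force: [0.3, -0.8, -0.1]
grip_width: 0.0003
[ 0.02 -0.06  2.03]
```

```bash
python3 -m crank '[{"claw":-1,"tx":0,"ty":0,"tz":0.6,"wx":0,"wy":0,"wz":0},{"claw":-1,"tx":0,"ty":0,"tz":0.6,"wx":0,"wy":0,"wz":0},{"claw":-1,"tx":0,"ty":0,"tz":0.6,"wx":0,"wy":0,"wz":0},{"claw":-1,"tx":0,"ty":0,"tz":0.4,"wx":0,"wy":0,"wz":0},{"claw":-1,"tx":0,"ty":0,"tz":0.3,"wx":0,"wy":0,"wz":0},{"claw":-1,"tx":0,"ty":0,"tz":0.1,"wx":0,"wy":0,"wz":0},{"claw":-1,"tx":0,"ty":0,"tz":0,"wx":0,"wy":0,"wz":0},{"claw":-1,"tx":0,"ty":0,"tz":0,"wx":0,"wy":0,"wz":0}]'
python3 - <<'E'
from h import *
cv2.imwrite("pics/w1.png",env.read_camera("wrist"));print(env.read_state()["ft_force"])
E
```

```text
time: 4.1
ee_pos: [0.5975, 0.0402, 0.167]
eef_rot: [0.992, 0.127, 0.001, 0.0]
ft_force: [-0.2, 0.5, 0.1]
grip_width: 0.0001
[-0.24246428 -0.69198168  0.38391104]
```

View pics/w1.png

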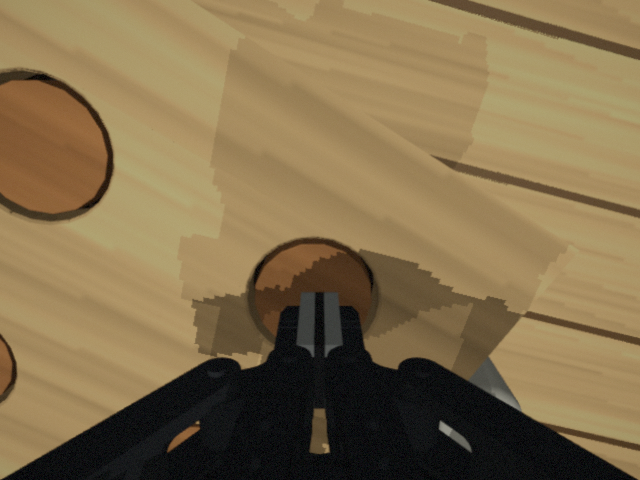

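The fingertips, at about (320,295), are inside disc d, which is centred at about (313,295). I'll press down slowly.

```bash
python3 -m crank '[{"claw":-1,"tx":0,"ty":0,"tz":0.12,"wx":0,"wy":0,"wz":0},{"claw":-1,"tx":0,"ty":0,"tz":0.08,"wx":0,"wy":0,"wz":0},{"claw":-1,"tx":0,"ty":0,"tz":0.06,"wx":0,"wy":0,"wz":0},{"claw":-1,"tx":0,"ty":0,"tz":0.06,"wx":0,"wy":0,"wz":0},{"claw":-1,"tx":0,"ty":0,"tz":0.04,"wx":0,"wy":0,"wz":0},{"claw":-1,"tx":0,"ty":0,"tz":0.04,"wx":0,"wy":0,"wz":0},{"claw":-1,"tx":0,"ty":0,"tz":0,"wx":0,"wy":0,"wz":0},{"claw":-1,"tx":0,"ty":0,"tz":0,"wx":0,"wy":0,"wz":0}]'
```

```text
time: 5.15
ee_pos: [0.5971, 0.0402, 0.158]
eef_rot: [0.992, 0.127, 0.0, 0.0]
ft_force: [-4.2, 0.1, 8.6]
grip_width: -0.0002
```

Disc d reads 8.6 N at its original level (158 mm), so it is solid. Next is c.

```bash
python3 -m crank '[{"claw":-1,"tx":0,"ty":0,"tz":-0.7,"wx":0,"wy":0,"wz":0},{"claw":-1,"tx":0.47,"ty":-0.78,"tz":0,"wx":0,"wy":0,"wz":0},{"claw":-1,"tx":0.47,"ty":-0.78,"tz":0,"wx":0,"wy":0,"wz":0},{"claw":-1,"tx":0.47,"ty":-0.78,"tz":0,"wx":0,"wy":0,"wz":0},{"claw":-1,"tx":0.47,"ty":-0.78,"tz":0,"wx":0,"wy":0,"wz":0},{"claw":-1,"tx":0.47,"ty":-0.78,"tz":0,"wx":0,"wy":0,"wz":0},{"claw":-1,"tx":0,"ty":0,"tz":0.3,"wx":0,"wy":0,"wz":0},{"claw":-1,"tx":0,"ty":0,"tz":0,"wx":0,"wy":0,"wz":0}]'
python3 -m crank '[{"claw":-1,"tx":0,"ty":0,"tz":0.12,"wx":0,"wy":0,"wz":0},{"claw":-1,"tx":0,"ty":0,"tz":0.08,"wx":0,"wy":0,"wz":0},{"claw":-1,"tx":0,"ty":0,"tz":0.06,"wx":0,"wy":0,"wz":0},{"claw":-1,"tx":0,"ty":0,"tz":0.06,"wx":0,"wy":0,"wz":0},{"claw":-1,"tx":0,"ty":0,"tz":0.04,"wx":0,"wy":0,"wz":0},{"claw":-1,"tx":0,"ty":0,"tz":0.04,"wx":0,"wy":0,"wz":0},{"claw":-1,"tx":0,"ty":0,"tz":0,"wx":0,"wy":0,"wz":0},{"claw":-1,"tx":0,"ty":0,"tz":0,"wx":0,"wy":0,"wz":0}]'
```

```text
time: 6.15
ee_pos: [0.6285, 0.1493, 0.1648]
eef_rot: [0.992, 0.127, -0.001, 0.0]
ft_force: [-0.5, 0.2, -0.4]
grip_width: 0.0005
time: 7.15
ee_pos: [0.6295, 0.1491, 0.1565]
eef_rot: [0.992, 0.127, 0.0, 0.0]
ft_force: [-2.0, -1.4, 2.5]
grip_width: 0.0002
```

Disc c gives: 2.5 N at 1.5 mm below its rest level, which fits the catch spring. I'll press deeper, then check.

```bash
python3 -m crank '[{"claw":-1,"tx":0,"ty":0,"tz":0.04,"wx":0,"wy":0,"wz":0},{"claw":-1,"tx":0,"ty":0,"tz":0.04,"wx":0,"wy":0,"wz":0},{"claw":-1,"tx":0,"ty":0,"tz":0.04,"wx":0,"wy":0,"wz":0},{"claw":-1,"tx":0,"ty":0,"tz":0.02,"wx":0,"wy":0,"wz":0},{"claw":-1,"tx":0,"ty":0,"tz":0,"wx":0,"wy":0,"wz":0},{"claw":-1,"tx":0,"ty":0,"tz":0,"wx":0,"wy":0,"wz":0},{"claw":-1,"tx":0,"ty":0,"tz":0,"wx":0,"wy":0,"wz":0},{"claw":-1,"tx":0,"ty":0,"tz":0,"wx":0,"wy":0,"wz":0}]'
```

```text
time: 8.15
ee_pos: [0.6295, 0.1493, 0.1529]
eef_rot: [0.992, 0.127, 0.0, 0.0]
ft_force: [0.6, -1.5, 3.2]
grip_width: 0.0001
```

The disc is about 5 mm down at 3.2 N, past the release point. I'll retract and look.

```bash
python3 -m crank '[{"claw":-1,"tx":0,"ty":0,"tz":-0.3,"wx":0,"wy":0,"wz":0},{"claw":-1,"tx":0,"ty":0,"tz":-0.6,"wx":0,"wy":0,"wz":0},{"claw":-1,"tx":0,"ty":0,"tz":-0.8,"wx":0,"wy":0,"wz":0},{"claw":-1,"tx":0,"ty":0,"tz":-0.8,"wx":0,"wy":0,"wz":0},{"claw":-1,"tx":0,"ty":0,"tz":-0.8,"wx":0,"wy":0,"wz":0},{"claw":-1,"tx":0,"ty":0,"tz":-0.6,"wx":0,"wy":0,"wz":0},{"claw":-1,"tx":0,"ty":0,"tz":0,"wx":0,"wy":0,"wz":0},{"claw":-1,"tx":0,"ty":0,"tz":0,"wx":0,"wy":0,"wz":0}]'
python3 - <<'E'
from h import *
a,b=[env.read_camera(n) for n in("scene","side")]
cv2.imwrite("pics/f1.png",np.hstack([cv2.resize(a[110:350,200:440],(400,400)),cv2.resize(b[150:390,140:440][:, :],(400,320))[[min(i,319) for i in range(400)]]]))
E
```

```text
time: 9.15
ee_pos: [0.629, 0.1492, 0.2496]
eef_rot: [0.992, 0.127, -0.001, 0.0]
ft_force: [-0.9, -0.5, 0.5]
grip_width: 0.0
```

View pics/f1.png

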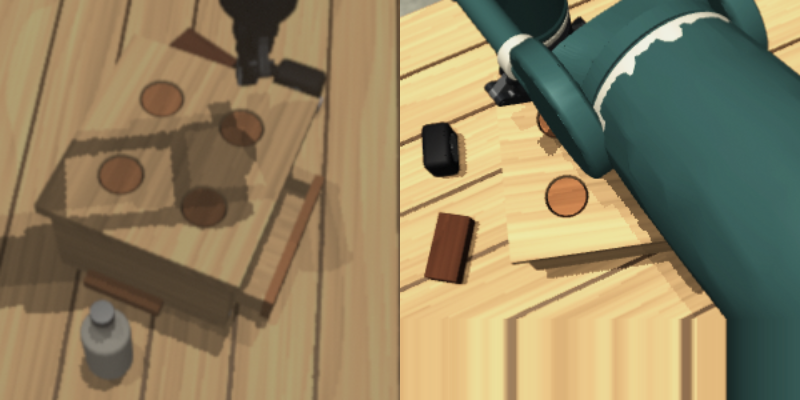

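The left half (scene crop) shows the tray out at the front, with its edge running from (320,180) to (268,308). The bottle, tape and offcut are where they were, and the hand is well clear of the lid.

```bash
python3 -c "
from workcell import env
s=env.read_state();print(s['time'],s['ee_pos'],s['ft_force'],abs(s['joint_velocities']).max());print(env.sign_off())"
```

```text
9.25 [0.62869729 0.14915574 0.24888783] [0.04430007 0.16191579 0.33527067] 0.0023949011721455865
the job is handed in; nothing more can be done
None
```

The tray is out and the job is handed in at 9.25 s; the live disc was spot_c.

- **Finding the discs:** I triangulated all four from the scene and side views. They fitted the box layout to under 1 mm, with the box turned about -17°.
- **Pressing, gripper shut:** spot_d was solid, reading 8.6 N at its rest level. spot_c gave way, about 5 mm down at 3.2 N, and I then lifted the hand about 90 mm above the lid.
- **Last checks:** The final scene view shows the tray sprung out, with the bottle, tape and offcut apparently where they were. The arm was still, and the wrist force was about 0.3 N, which is sensor noise.
- **Not measured:** I judged the tray's travel by eye in the picture. I did not measure whether the catch came back up, only that nothing was touching it any more. The arm hid part of the box in the final side view. No check failed or disagreed.

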